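# Open the wash tub and put the dryer's tall lint screen in it

## Robot

A 6-joint arm with a two-finger parallel gripper is mounted at the origin on the work surface. World frame = base frame: x ahead of the robot, y to its left, z up, the work surface at z = 0. Lengths are in m, angles in rad, forces in N, time in s.
With the tool pointing down it reaches from about 0.275 to 0.85 m from the base axis. Payload 5.2 kg.
Tool frame: the origin (TCP) lies between the finger pads; the fingertips stand 11 mm ahead of it and the grasp point (between the pads) lies 8 mm behind it; z points along the fingers, y is the line along which they close (so a half turn about z gives the same grasp; the last joint's range is limited). The gripper opens to 85 mm and grips with 20 to 120 N. Pads are 22 mm wide; open, the fingers measure 114 mm over their backs; the gripper's body (76 mm by 85 mm) begins 54 mm behind the grasp point. The pads swing forward as they close: fully open they stand 13 mm farther back than shut.
Start: joints at [0.952, 0.259, 1.535, -0, 1.348, -0.203], TCP at [0.222, 0.503, 0.242] pointing down, gripper open.
Joint ranges: [-3.14, 3.14], [-0.91, 2.08], [0.19, 2.58], [-1.22, 4.36], [0.22, 2.71], [-3.12, 3.12]. Speed limits (rad/s): [2.57, 2.57, 3.14, 3.14, 3.14, 3.14].

## Interface

Orientations are given as a unit quaternion [w, x, y, z].
In Python, from cell import bot, capture gives the robot as it stands (bot), with the cameras as plain functions.
- The arm moves only by the tool drive_effector, called after ">>>" as name(argument=value, ...) on one line, values as JSON. Schema: {"type":"object","properties":{"offsets":{"type":"object","properties":{"increments":{"type":"array","items":{"type":"array","items":{"type":"number"},"minItems":4,"maxItems":4},"minItems":1,"maxItems":5}},"additionalProperties":false,"required":["increments"]},"aperture":{"type":"number"},"only":{"type":"string"},"quiet":{"type":"boolean"},"lines":{"type":"string"}},"required":["offsets"],"additionalProperties":false}. offsets is an object whose key "increments" holds a list of rows, 1 to 5 of them, each of 4 numbers: dx, dy, dz in m, then a turn about the tool's z in rad; each row is the pose to reach, as a shift and turn from the pose commanded when the call began, along the tool's axes at that moment; what a row does not reach only later rows make up. A row lasts 1/10 s, in which the tool goes at most 0.05 m and 0.15 rad, less where a joint would pass 70% of its speed; a pose out of reach is approached as far as the arm can. aperture is the finger opening in m, set as the call begins (left out keeps the last). The fingers move at their own pace and stop on an object; the grip force is fixed at half the most. Time passes only in rows, so rows that do not move let the fingers close. The tool returns the time, the measured TCP pose, the force, the opening and the grip force at its end. only (a regular expression) keeps the lines of the reply that match it, lines (a string "A,B") keeps lines A to B, and quiet returns only ok. Input that does not fit is refused with a message, and nothing moves.
- bot.get_obs(): the state, without advancing time (a new reading comes with each control period).
- capture(name): name is "side" or "top" or "wrist"; returns a dict with "image" (480x640x3 uint8, red, green, blue), "fx", "fy", "cx", "cy" (pixels), "k1" (the pictures are not rectified: a ray, as slopes to the right and down, at radius r is drawn at 1 + k1 r^2 times it, then the intrinsics apply), "extrinsics" (4x4, takes a point from camera to world coordinates). Camera axes: x right, y down, z forward; pixel columns grow to the right and rows downward; lengths in m; the calibration is good to about 2 mm. A picture is of the moment at which its call begins. There is no depth.
- bot.hand_in(): hands the job in; it is judged then, once.
The state is a dict: "time_s": time; "qpos": joint angles; "qvel": joint speeds; "tau": joint torques, N m; "position": TCP position; "eef_rot": TCP orientation; "contact_force": force on the tool from outside, world axes, zero at the start; "torque": the same for the moment, N m; "finger_gap": finger opening in m; "finger_force": force on a finger pad.
Only numpy, scipy, OpenCV 4.12 (cv2) and the standard library are available. Lean on these libraries where they do the work, as an engineer would, in place of code of your own. Each camera call takes 0.05 s, during which the arm holds its last target. There are 200 camera calls.

## Task

Tip the loose lid of the round white tub up at one edge while its opposite edge still rests on the tub, lift it off and lay it flat, right side up, in the middle of the round black mat. Then draw the taller of the two lint screens straight up out of its slot in the steel rack and stand it in the open tub, bottom end down and down to the tub's floor. Do not drop or throw either of them, keep the tub standing where it is, and leave the shorter screen, the detergent bottle and the small jar alone.

Things in the scene. Friction and masses are not known exactly. Their poses are not given: they have to be found in the camera images.
- tub: round white tub, loose on the table, 0.9 kg: outer diameter 136 mm, 110 mm high, wall 4 mm (mouth 128 mm), floor 5 mm thick. Origin: centre of its underside, z up. The lid's brim overhangs its plain wall by 17 mm all round. Stands left or right of the mat
- lid: flat round grey lid, 0.14 to 0.26 kg, loose on the tub, no knob or latch: brim disc 170 mm wide, 8 mm thick; plug disc under it 124 mm wide, 10 mm deep, in the mouth with 2 mm play. Origin: centre of the plug's underside, z up (brim z 10 to 18 mm). On the tub the brim's underside is 110 mm above the table. A fingertip under the brim tips it up about the far rim. On the mat it lies on its plug
- mat: round black rubber mat, fixed, 210 mm in diameter, 3 mm thick, between tub and rack. Origin: centre of its underside
- rack: fixed steel rack with two parallel slots: base plate 140 x 130 x 8 mm, slots at x = -34 and +34 mm of its frame, each 11 mm wide along x, made of upright end channels (y = 39 to 57 mm either side), 70 mm high over the table, open between. Origin: centre of its underside, x across the slots, y along them
- tall_screen: lint screen, flat grey frame with mesh, 100 mm wide (y) x 8 mm thick (x) x 140 mm high (z), about 90 g; its top bar, to be pinched, is 22 mm high. Upright in one of the rack's slots on the 8 mm base plate, 3 mm play, top 148 mm above the table. Origin: centre of its bottom edge. In the tub it stands on the floor, leaning, its top somewhat above the rim
- short_screen: the other lint screen, alike but only 90 mm high (top 98 mm above the table), in the rack's other slot; to be left there. Origin: centre of its bottom edge
- detergent: blue detergent bottle, 68 mm in diameter, 140 mm high, bystander. Origin: centre of its underside
- jar: small jar, 60 mm in diameter, 90 mm high, bystander. Origin: centre of its underside

How it is judged:
On the way, in this order (a step that is already met when the one before it is completed fails the run):
1. the lid is tipped up at one edge by at least 17 degrees while still resting on the tub (angle between lid's own z axis and vertical above 0.3 rad and horizontal distance between lid and tub below 0.08 m and contact force between lid and tub above 0.02 N), for 0.1 s.
2. the lid lies flat and right side up on the mat, let go (horizontal distance between lid and mat below 0.06 m and height (world z) of lid between -0.005 and 0.012 m and angle between lid's own z axis and vertical below 0.1 rad and contact force between the fingers and lid below 0.05 N), for 0.2 s.
3. the tall screen is drawn up out of the rack, upright, its bottom edge above the rack's channels (height (world z) of tall_screen above 0.075 m and angle between tall_screen's own z axis and vertical below 0.35 rad), for 0.1 s.
At the end, for the whole second after the job is handed in: Lid flat (6 degrees), right side up, centre within 60 mm of the mat's; tall screen bottom down in the tub, bottom edge under 30 mm above the tub's underside and within 60 mm of its axis; tub upright within 60 mm of its start; short screen within 20 mm of its start; all at rest (horizontal distance between lid and mat below 0.06 m and height (world z) of lid between -0.005 and 0.012 m and angle between each of lid, tub's own z axis and vertical below 0.1 rad and horizontal distance between tall_screen and tub below 0.06 m and z of tall_screen in the frame of tub between -0.005 and 0.03 m and angle between tall_screen's own z axis and vertical below 0.85 rad and linear speed of each of lid, tall_screen, tub below 0.03 m/s and distance of tub from where it was at the start of the episode below 0.06 m and distance of short_screen from where it was at the start of the episode below 0.02 m); the robot touches nothing.
It fails at once if the lid is dropped or thrown (faster than 1.2 m/s) (linear speed of lid above 1.2 m/s).
It fails at once if the tall screen is dropped or thrown (faster than 1.2 m/s) (linear speed of tall_screen above 1.2 m/s).
It fails at once if the tub is tipped by more than 17 degrees or shoved by more than 60 mm (angle between tub's own z axis and vertical above 0.3 rad or distance of tub from where it was at the start of the episode above 0.06 m).
It fails at once if the short screen is pulled or shoved by more than 20 mm (distance of short_screen from where it was at the start of the episode above 0.02 m).
It fails at once if the detergent bottle or the jar is moved by more than 40 mm (distance of any of detergent, jar from where it was at the start of the episode above 0.04 m).
It also fails if it takes over 64 s, if anything falls off the work surface, if the arm or the gripper's body presses on something with over 40 N, if the wrist force passes 120 N, or if a joint passes its speed limit or range.

## Working session

There is one attempt and no reset: what is moved stays moved. The work goes in short steps, Python scripts to look and compute and a tool call to move; the robot and the scene stay as the last step left them, time stands still between calls to the robot, and variables do not carry over. Pictures are saved under pics/ and viewed, at most 10 in all, crops included, and the job is handed in when it is done.

```bash
ls; mkdir -p pics; python3 - <<'E'
from cell import bot, capture
import cv2,numpy as np
o=bot.get_obs();print({k:np.round(v,3) for k,v in o.items()})
for n in("top","side"):
    c=capture(n);cv2.imwrite(f"pics/{n}0.png",c["image"][:,:,::-1]);print(n,c["fx"],c["fy"],c["cx"],c["cy"],c["k1"],np.round(c["extrinsics"],4).tolist())
E
```

```text
cell.py
pics
{'time_s': np.float64(0.0), 'qpos': array([ 0.952,  0.259,  1.536, -0.   ,  1.348, -0.203]), 'qvel': array([-0.001,  0.   , -0.001, -0.001, -0.001, -0.001]), 'tau': array([-1.0000e-03, -4.4602e+01, -2.9058e+01, -0.0000e+00,  1.2000e-02,
        0.0000e+00]), 'position': array([0.222, 0.503, 0.241]), 'eef_rot': array([-0.   ,  0.206,  0.978, -0.001]), 'contact_force': array([ 1.015, -0.578,  0.258]), 'torque': array([-0.005,  0.001,  0.02 ]), 'finger_force': np.float64(0.0), 'finger_gap': np.float64(0.085)}
top 619.2555610815656 619.2555610815656 315.6546653864371 230.45557338440858 0.010037011210617166 [[0.0191, -0.9883, 0.1511, 0.4386], [-0.9998, -0.0192, 0.0011, -0.0086], [0.0018, -0.151, -0.9885, 1.2419], [0.0, 0.0, 0.0, 1.0]]
side 536.3657360577802 536.3657360577802 321.04109676776255 253.39090685680193 0.0008981958412700994 [[0.8804, -0.3625, 0.3058, 0.2995], [-0.474, -0.6508, 0.5931, -0.6408], [-0.016, -0.6671, -0.7448, 0.898], [0.0, 0.0, 0.0, 1.0]]
```

View pics/top0.png

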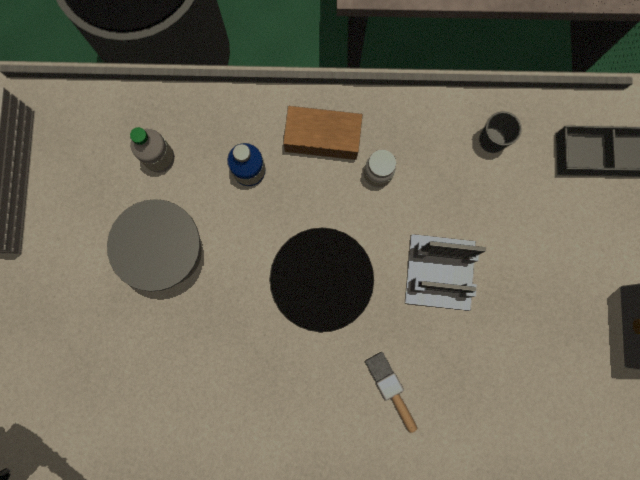

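View pics/side0.png

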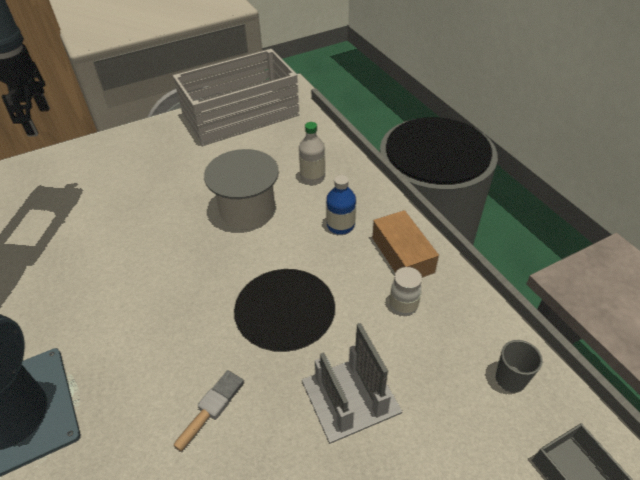

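The top view shows the tub and lid at about (154,245), the mat at (322,279), and the rack at (441,272). The tall screen is in the upper slot (about (452,250)), the short one at about (444,286), the blue bottle at (245,160) and the jar at (380,168). The side view agrees with this. Next I'll measure positions.

```bash
cat > h.py <<'E'
import cv2,numpy as np
from scipy.optimize import least_squares
def world(c,px,z):
    K=np.array([[c["fx"],0,c["cx"]],[0,c["fy"],c["cy"]],[0,0,1]]);d=np.array([c["k1"],0,0,0])
    u=cv2.undistortPoints(np.float64(px).reshape(-1,1,2),K,d)[:,0]
    E=c["extrinsics"];r=np.c_[u,np.ones(len(u))]@E[:3,:3].T;o=E[:3,3]
    return o+r*((z-o[2])/r[:,2])[:,None]
def pix(c,P):
    E=np.linalg.inv(c["extrinsics"]);K=np.array([[c["fx"],0,c["cx"]],[0,c["fy"],c["cy"]],[0,0,1.]])
    r,_=cv2.Rodrigues(E[:3,:3]);return cv2.projectPoints(np.float64(P).reshape(-1,1,3),r,E[:3,3],K,np.array([c["k1"],0,0,0]))[0][:,0]
def comp(im,seed,t):
    m=np.zeros((482,642),np.uint8);cv2.floodFill(cv2.GaussianBlur(im,(3,3),0),m,seed,0,(t,)*3,(t,)*3,4|cv2.FLOODFILL_MASK_ONLY|cv2.FLOODFILL_FIXED_RANGE|(255<<8))
    return max(cv2.findContours(m[1:-1,1:-1],0,cv2.CHAIN_APPROX_NONE)[0],key=len)[:,0]
def circ(P,R):
    return least_squares(lambda x:np.hypot(P[:,0]-x[0],P[:,1]-x[1])-R,P[:,:2].mean(0),loss="soft_l1",f_scale=.001)
E
python3 - <<'E'
from cell import bot, capture
from h import *
c=capture("top");im=np.ascontiguousarray(c["image"])
for n,s,z,R,t in(("lid",(154,240),.118,.085,22),("mat",(322,279),.003,.105,25)):
    k=comp(im,s,t);f=circ(world(c,k,z),R);print(n,k.min(0),k.max(0),f.x,np.abs(f.fun).mean())
print("rack",world(c,[(411,235),(475,240),(471,310),(406,304)],.008)[:,:2].round(3).tolist())
print("tall top",world(c,[(420,241),(484,248)],.148)[:,:2].round(3).tolist(),"short",world(c,[(417,281),(474,288)],.098)[:,:2].round(3).tolist())
print("deterg cap",world(c,[(242,153)],.14),"jar",world(c,[(382,160)],.09))
cr=cv2.resize(im[215:325,390:500],(550,550),interpolation=cv2.INTER_CUBIC)
cv2.imwrite("pics/rack.png",cr[:,:,::-1])
E
```

```text
lid [107 199] [203 299] [0.57467911 0.28636145] 0.004755833550213946
mat [270 229] [372 331] [ 0.53088738 -0.02052562] 0.003458891171365198
rack [[0.622, -0.199], [0.614, -0.328], [0.474, -0.317], [0.483, -0.189]]
tall top [[0.59, -0.194], [0.58, -0.307]] short [[0.523, -0.196], [0.512, -0.301]]
deterg cap [[0.74805102 0.13042943 0.14      ]] jar [[ 0.75354609 -0.13173757  0.09      ]]
```

View pics/rack.png

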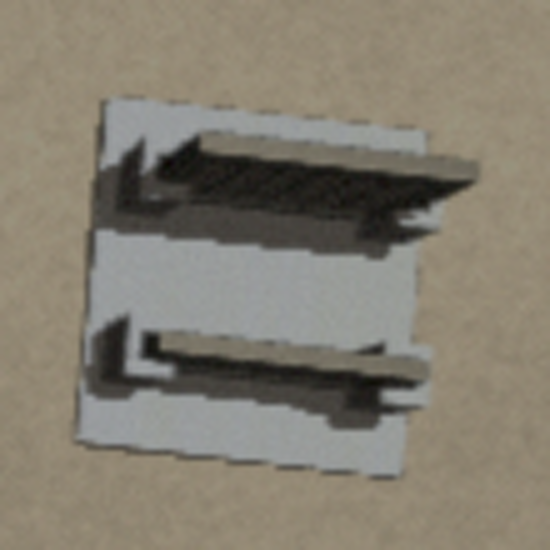

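The crop shows the tall screen's top bar running from about (198,142) to (480,172) in crop pixels. That puts its centre at about (457.6,246.4) in the full image, in the far slot.

```bash
python3 - <<'E'
from cell import bot, capture
from h import *
c=capture("top");im=np.ascontiguousarray(c["image"])
k=comp(im,(154,240),22);k=k[(k[:,1]<250)];P=world(c,k,.118);f=circ(P,.085);print("lid top half",f.x,np.abs(f.fun).mean())
P=world(c,[(108,245),(200,246),(153,201),(155,291)],.118);print(P[:,:2].round(4).tolist())
s=capture("side");P=world(s,[(205,173),(279,176),(243,155)],.118);print(circ(P,.085).x)
for a in(circ(P,.085).x,f.x,(.56,.286)):
  pr=pix(s,[[a[0]+.085*np.cos(t),a[1]+.085*np.sin(t),.118] for t in np.linspace(0,6.28,60)]);print(a,pr.min(0),pr.max(0))
  pr=pix(c,[[a[0]+.085*np.cos(t),a[1]+.085*np.sin(t),.118] for t in np.linspace(0,6.28,60)]);print(pr.min(0),pr.max(0))
b=world(c,[(429,243.5),(486,249.5),(457.6,246.4)],.148);print("tall",b.round(4).tolist())
m=comp(im,(322,279),40);f=circ(world(c,m,.003),.105);print(f.x,np.abs(f.fun).mean())
E
```

```text
lid top half [0.57744044 0.28871836] 0.0007888377035411256
[[0.5761, 0.3713], [0.5775, 0.2034], [0.6596, 0.2941], [0.4941, 0.2807]]
[0.5692148  0.26605991]
[0.5692148  0.26605991] [202.47116024 154.90936936] [278.68447793 204.46999576]
[118.76738902 204.12996562] [212.06032515 296.62156537]
[0.57744044 0.28871836] [202.4833665  148.67769933] [277.70012065 196.94976304]
[106.64313283 199.52184393] [199.87100491 291.81090586]
(0.56, 0.286) [195.53536305 151.52918395] [271.23184594 200.37156486]
[107.46363396 208.8285463 ] [200.90709178 301.55177463]
tall [[0.5862, -0.2097, 0.148], [0.5774, -0.3109, 0.148], [0.582, -0.2605, 0.148]]
[ 0.5307792  -0.02059246] 0.0029883147000853865
```

```bash
cat > go.py <<'E'
import sys,numpy as np
from scipy.spatial.transform import Rotation as R
from cell import bot, capture
def go(x,y,z,yd):  # yd: world heading of tool y, deg
    o=bot.get_obs();q=o["eef_rot"];r=R.from_quat([*q[1:],q[0]]);M=r.as_matrix()
    d=M.T@(np.array([x,y,z])-o["position"]);h=np.arctan2(M[1,1],M[0,1])
    t=(h-np.radians(yd)+np.pi)%(2*np.pi)-np.pi
    print("d",d.round(4),"turn",round(t,3),"heading",round(np.degrees(h),1),"pos",o["position"].round(4),"F",o["contact_force"].round(2),"tilt",M[2,2].round(4),"q6",o["qpos"][5].round(2),"t",o["time_s"].round(2))
if __name__=="__main__":go(*map(float,sys.argv[1:]))
E
python3 go.py .527 .175 .242 180
```

```text
Traceback (most recent call last):
  File "go.py", line 9, in <module>
    if __name__=="__main__":go(*map(float,sys.argv[1:]))
                            ~~^^^^^^^^^^^^^^^^^^^^^^^^^^
  File "go.py", line 8, in go
    print("d",d.round(4),"turn",round(t,3),"heading",round(np.degrees(h),1),"pos",o["position"].round(4),"F",o["contact_force"].round(2),"tilt",M[2,2].round(4),"q6",o["qpos"][5].round(2),"t",o["time_s"].round(2))
                                                                                                                                                                                               ^^^^^^^^^^^^^^^^^
AttributeError: 'float' object has no attribute 'round'
```

```bash
sed -i 's/o\["time_s"\].round(2)/round(o["time_s"],2)/' go.py
python3 go.py .527 .175 .242 180
```

```text
d [-0.4115 -0.1768 -0.    ] turn -1.987 heading 66.2 pos [0.222  0.503  0.2419] F [ 0.55 -0.77 -0.19] tilt -1.0 q6 -0.2 t 0.25
```

>>> drive_effector(offsets={"increments": [[-0.04, -0.015, 0, -0.14], [-0.08, -0.03, 0, -0.28], [-0.12, -0.05, 0, -0.42], [-0.16, -0.07, 0, -0.56], [-0.2, -0.085, 0, -0.7]]})

```text
time_s: 0.75
position: [0.3684, 0.3462, 0.2423]
eef_rot: [-0.0, -0.137, 0.991, -0.0]
contact_force: [0.4, 0.4, -0.6]
finger_gap: 0.0854
finger_force: 0.0
```

```bash
python3 go.py .527 .175 .242 180
```

```text
d [-0.1064 -0.2078  0.0003] turn -1.297 heading 105.7 pos [0.3684 0.3462 0.2423] F [ 0.38  0.44 -0.58] tilt -1.0 q6 -1.31 t 0.75
```

>>> drive_effector(offsets={"increments": [[-0.02, -0.04, 0, -0.14], [-0.04, -0.08, 0, -0.28], [-0.06, -0.12, 0, -0.42], [-0.085, -0.16, 0, -0.56], [-0.105, -0.2, 0, -0.7]]})

```text
time_s: 1.25
position: [0.5231, 0.1816, 0.2424]
eef_rot: [0.0, -0.467, 0.884, 0.0]
contact_force: [0.5, -0.1, -1.4]
finger_gap: 0.0851
finger_force: 0.0
```

>>> drive_effector(offsets={"increments": [[0, 0, 0, -0.14], [0, 0, 0, -0.28], [0, 0, 0, -0.42], [0, 0, 0, -0.56], [0, 0, 0, -0.6]]})

```text
time_s: 1.75
position: [0.5218, 0.1829, 0.2421]
eef_rot: [0.0, 0.707, -0.707, -0.0]
contact_force: [-1.1, 0.1, -0.0]
finger_gap: 0.0853
finger_force: 0.0
```

```bash
python3 go.py .527 .175 .13 180
python3 - <<'E'
from cell import bot, capture
import cv2
c=capture("side");cv2.imwrite("pics/s1.png",c["image"][60:300,100:420,::-1].repeat(2,0).repeat(2,1))
E
```

```text
d [ 0.0079 -0.0053  0.1121] turn 0.0 heading -180.0 pos [0.5218 0.1829 0.2421] F [-1.09  0.08 -0.04] tilt -1.0 q6 -3.01 t 1.75
```

View pics/s1.png

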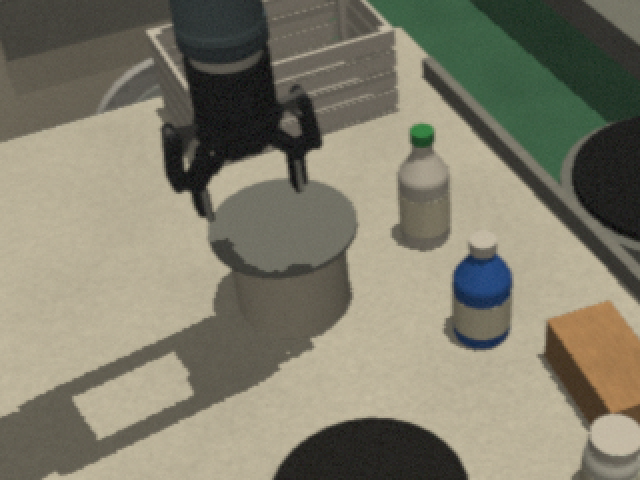

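Gripper is over the near side of the tub, with finger A (crop (297,185)) ready to come down on the mat side of the lid. The lid is undisturbed. Lowering beside the brim, then touching it.

>>> drive_effector(offsets={"increments": [[0.003, -0.006, 0.04, 0], [0.003, -0.006, 0.08, 0], [0.003, -0.006, 0.12, 0], [0.003, -0.006, 0.142, 0], [0.003, -0.006, 0.142, 0]]})

```text
time_s: 2.3
position: [0.525, 0.1796, 0.0967]
eef_rot: [-0.003, -0.705, 0.709, 0.002]
contact_force: [0.1, 0.2, 0.7]
finger_gap: 0.0853
finger_force: 0.0
```

>>> drive_effector(offsets={"increments": [[-0.003, 0, 0, 0], [-0.006, 0, 0, 0], [-0.008, 0, 0, 0], [-0.010, 0, 0, 0], [-0.010, 0, 0, 0]]})

```text
time_s: 2.8
position: [0.5282, 0.1905, 0.1012]
eef_rot: [0.001, -0.706, 0.708, -0.0]
contact_force: [0.1, 0.9, -0.6]
finger_gap: 0.0851
finger_force: 0.0
```

>>> drive_effector(offsets={"increments": [[-0.002, 0, 0, 0], [-0.003, 0, 0, 0], [-0.004, 0, 0, 0], [-0.004, 0, 0, 0]]})

```text
time_s: 3.2
position: [0.5278, 0.1942, 0.1003]
eef_rot: [-0.0, -0.706, 0.709, 0.0]
contact_force: [-0.2, 0.8, 0.3]
finger_gap: 0.0854
finger_force: 0.0
```

>>> drive_effector(offsets={"increments": [[-0.002, 0, 0, 0], [-0.003, 0, 0, 0], [-0.004, 0, 0, 0], [-0.004, 0, 0, 0]]})

```text
time_s: 3.6
position: [0.5279, 0.1971, 0.1002]
eef_rot: [-0.001, -0.706, 0.709, -0.0]
contact_force: [-0.7, -5.6, 0.7]
finger_gap: 0.0859
finger_force: 2.4
```

>>> drive_effector(offsets={"increments": [[0, 0, -0.003, 0], [0, 0, -0.006, 0], [-0.0005, 0, -0.01, 0], [-0.001, 0, -0.013, 0], [-0.0015, 0, -0.016, 0]]})

```text
time_s: 4.1
position: [0.5278, 0.1994, 0.1167]
eef_rot: [-0.0, -0.706, 0.709, -0.0]
contact_force: [0.2, -5.2, -0.1]
finger_gap: 0.0858
finger_force: 2.5
```

```bash
python3 - <<'E'
from cell import bot, capture
import cv2
c=capture("side");cv2.imwrite("pics/s2.png",c["image"][90:290,150:350,::-1].repeat(3,0).repeat(3,1))
E
```

```text
(no output)
```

View pics/s2.png

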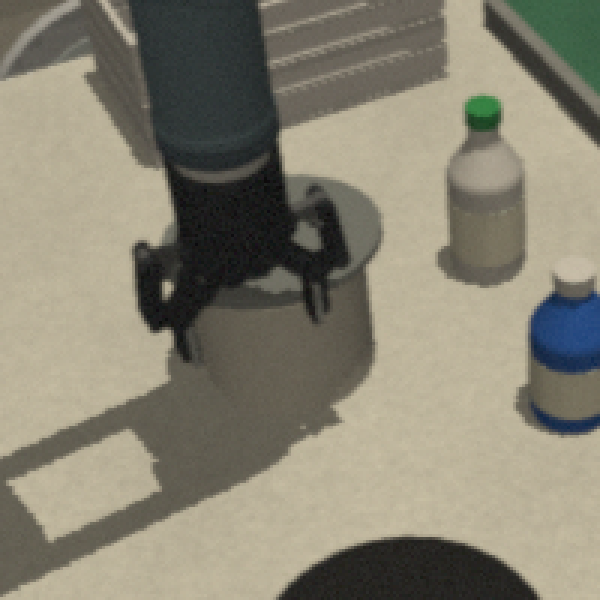

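The lid's front edge has moved up to crop y≈300 (about full row 190, from about 207), while the far edge stays put. Friction is lifting it, so I'll continue along the arc.

>>> drive_effector(offsets={"increments": [[-0.0005, 0, -0.004, 0], [-0.001, 0, -0.008, 0], [-0.0015, 0, -0.012, 0], [-0.0025, 0, -0.016, 0], [-0.0035, 0, -0.02, 0]]})

```text
time_s: 4.65
position: [0.528, 0.2032, 0.1367]
eef_rot: [0.0, -0.706, 0.709, -0.0]
contact_force: [0.1, -5.8, 0.1]
finger_gap: 0.0854
finger_force: 2.4
```

>>> drive_effector(offsets={"increments": [[-0.001, 0, -0.004, 0], [-0.002, 0, -0.008, 0], [-0.003, 0, -0.012, 0], [-0.004, 0, -0.016, 0], [-0.005, 0, -0.02, 0]]})

```text
time_s: 5.15
position: [0.5278, 0.2087, 0.1566]
eef_rot: [0.0, -0.706, 0.708, 0.0]
contact_force: [0.3, -0.5, -1.5]
finger_gap: 0.085
finger_force: 0.5
```

```bash
python3 - <<'E'
from cell import bot, capture
import cv2
c=capture("side");cv2.imwrite("pics/s3.png",c["image"][90:290,150:350,::-1].repeat(3,0).repeat(3,1))
E
```

```text
(no output)
```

View pics/s3.png

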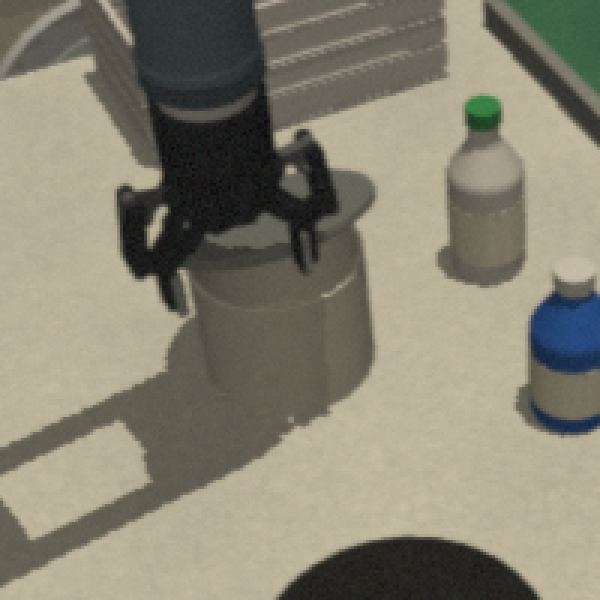

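The lid is clearly tipped, about 21°, with the far edge resting on the rim and the front rim showing at crop y≈300. Continuing steeper so finger B can swing over it.

>>> drive_effector(offsets={"increments": [[-0.002, 0, -0.004, 0], [-0.005, 0, -0.0085, 0], [-0.007, 0, -0.0125, 0], [-0.010, 0, -0.016, 0], [-0.0135, 0, -0.020, 0]]})

```text
time_s: 5.7
position: [0.5282, 0.2212, 0.1769]
eef_rot: [-0.0, -0.706, 0.709, -0.0]
contact_force: [-0.4, -4.6, 2.5]
finger_gap: 0.0856
finger_force: 2.5
```

>>> drive_effector(offsets={"increments": [[-0.003, 0, -0.004, 0], [-0.006, 0, -0.008, 0], [-0.009, 0, -0.012, 0], [-0.012, 0, -0.016, 0], [-0.015, 0, -0.019, 0]]})

```text
time_s: 6.2
position: [0.5286, 0.2364, 0.1964]
eef_rot: [0.0, -0.706, 0.709, -0.001]
contact_force: [0.2, -5.1, 3.4]
finger_gap: 0.0857
finger_force: 2.5
```

>>> drive_effector(offsets={"increments": [[-0.003, 0, -0.005, 0], [-0.0065, 0, -0.010, 0], [-0.011, 0, -0.016, 0], [-0.016, 0, -0.0205, 0], [-0.0205, 0, -0.025, 0]]})

```text
time_s: 6.7
position: [0.5278, 0.258, 0.2204]
eef_rot: [0.0, -0.706, 0.708, 0.0]
contact_force: [-0.5, -0.5, -1.2]
finger_gap: 0.0859
finger_force: 0.2
```

```bash
python3 - <<'E'
from cell import bot, capture
import cv2,numpy as np
from h import pix
c=capture("side");cv2.imwrite("pics/s4.png",c["image"][90:290,150:350,::-1].repeat(3,0).repeat(3,1))
E
```

```text
(no output)
```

View pics/s4.png

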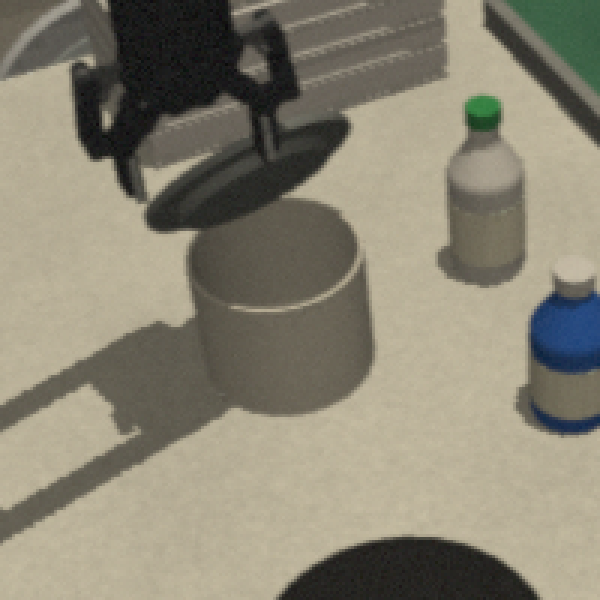

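Lid leaning at about 50°, with finger A at mid-edge (crop (265,150)) and the far edge still on the tub rim. Now swinging finger B over the upper side, about A.

>>> drive_effector(offsets={"increments": [[-0.0067, -0.0006, 0, 0.15], [-0.0134, -0.0022, 0, 0.3], [-0.02, -0.005, 0, 0.45], [-0.0265, -0.0087, 0, 0.6], [-0.0325, -0.0134, 0, 0.75]]})

```text
time_s: 7.25
position: [0.5414, 0.29, 0.2202]
eef_rot: [-0.0, -0.394, 0.919, 0.0]
contact_force: [0.1, -1.2, 0.3]
finger_gap: 0.0855
finger_force: 0.5
```

```bash
python3 go.py .574 .307 .2204 100;python3 go.py .553 .301 .2204 100
```

```text
d [-0.0347 -0.0119 -0.0002] turn 0.636 heading 136.5 pos [0.5414 0.29   0.2202] F [ 0.06 -1.21  0.34] tilt -1.0 q6 -2.07 t 7.25
d [-0.0159 -0.0008 -0.0002] turn 0.636 heading 136.5 pos [0.5414 0.29   0.2202] F [ 0.06 -1.21  0.34] tilt -1.0 q6 -2.07 t 7.25
```

>>> drive_effector(offsets={"increments": [[-0.0084, 0.0006, 0, 0.15], [-0.0162, -0.0005, 0, 0.3], [-0.0239, -0.0025, 0, 0.45], [-0.0313, -0.0053, 0, 0.6], [-0.0384, -0.0089, 0, 0.75]]})

```text
time_s: 7.75
position: [0.5743, 0.3119, 0.2201]
eef_rot: [-0.0, -0.031, 1.0, -0.0]
contact_force: [-0.1, -1.4, 0.3]
finger_gap: 0.0856
finger_force: 0.5
```

```bash
python3 go.py .578 .314 .2204 90
```

```text
d [-0.0038  0.0019 -0.0003] turn 0.061 heading 93.5 pos [0.5743 0.3119 0.2201] F [-0.1  -1.36  0.27] tilt -1.0 q6 -1.3 t 7.75
```

>>> drive_effector(offsets={"increments": [[-0.001, 0.006, -0.004, 0.03], [-0.002, 0.012, -0.007, 0.06], [-0.003, 0.018, -0.0105, 0.06], [-0.004, 0.024, -0.0135, 0.06], [-0.004, 0.030, -0.016, 0.06]]})

```text
time_s: 8.25
position: [0.5764, 0.3422, 0.2365]
eef_rot: [-0.0, -0.004, 1.0, 0.0]
contact_force: [-0.9, -0.5, 1.0]
finger_gap: 0.0851
finger_force: 0.1
```

>>> drive_effector(offsets={"increments": [[0, 0.006, -0.0025, 0], [0, 0.012, -0.005, 0], [0, 0.015, -0.006, 0], [0, 0.018, -0.007, 0], [0, 0.018, -0.007, 0]]})

```text
time_s: 8.75
position: [0.5762, 0.36, 0.2434]
eef_rot: [0.0, -0.004, 1.0, 0.0]
contact_force: [-0.7, 0.7, -0.6]
finger_gap: 0.0854
finger_force: 0.1
```

```bash
python3 - <<'E'
from cell import bot, capture
import cv2,numpy as np
c=capture("side");cv2.imwrite("pics/s5.png",c["image"][60:260,150:350,::-1].repeat(3,0).repeat(3,1))
E
```

```text
(no output)
```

View pics/s5.png

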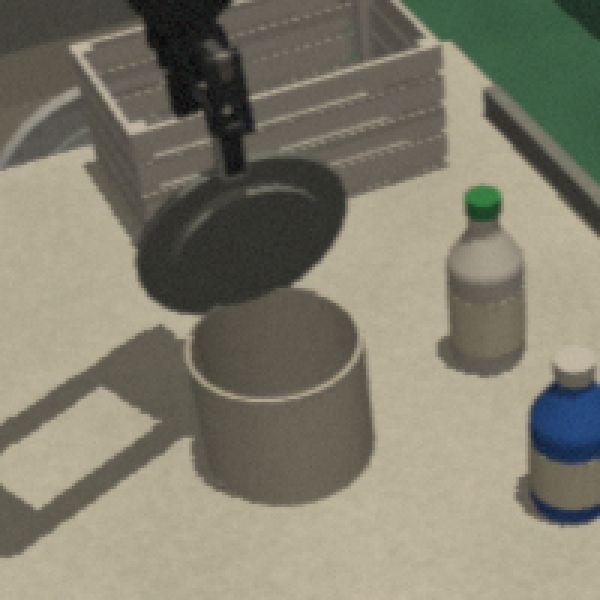

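The lid leans steeply (about 70°) on finger A, at the top edge (crop (232,165)). The tub is in place. I'll deepen the hold slightly and close B onto it, keeping A in place.

>>> drive_effector(offsets={"increments": [[0, -0.004, 0.003, 0], [0, -0.008, 0.006, 0], [0, -0.012, 0.008, 0], [0, -0.015, 0.008, 0]]}, aperture=0.055)

```text
time_s: 9.2
position: [0.5763, 0.3438, 0.2348]
eef_rot: [-0.0, -0.003, 1.0, -0.0]
contact_force: [0.4, 0.3, 0.3]
finger_gap: 0.055
finger_force: 0.1
```

>>> drive_effector(offsets={"increments": [[0, -0.004, 0, 0], [0, -0.008, 0, 0], [0, -0.012, 0, 0], [0, -0.014, 0, 0]]}, aperture=0.028)

```text
time_s: 9.6
position: [0.5773, 0.3299, 0.237]
eef_rot: [0.001, -0.003, 1.0, 0.0]
contact_force: [0.5, -2.1, 5.4]
finger_gap: 0.0282
finger_force: 3.5
```

>>> drive_effector(offsets={"increments": [[0, -0.003, -0.001, 0], [0, -0.005, -0.002, 0], [0, -0.006, -0.002, 0], [0, -0.006, -0.002, 0]]}, aperture=0)

```text
time_s: 10.0
position: [0.5772, 0.3263, 0.2385]
eef_rot: [0.001, -0.004, 1.0, 0.002]
contact_force: [0.5, 5.3, 6.0]
finger_gap: 0.0119
finger_force: 62.4
```

>>> drive_effector(offsets={"increments": [[0, 0, 0, 0], [0, 0, 0, 0], [0, 0, 0, 0]]})

```text
time_s: 10.3
position: [0.5772, 0.3265, 0.2386]
eef_rot: [0.001, -0.004, 1.0, 0.002]
contact_force: [0.6, 4.3, 5.4]
finger_gap: 0.0118
finger_force: 62.0
```

```bash
python3 - <<'E'
from cell import bot, capture
import cv2,numpy as np
c=capture("side");cv2.imwrite("pics/s6.png",c["image"][60:260,150:350,::-1].repeat(3,0).repeat(3,1))
E
```

```text
(no output)
```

View pics/s6.png

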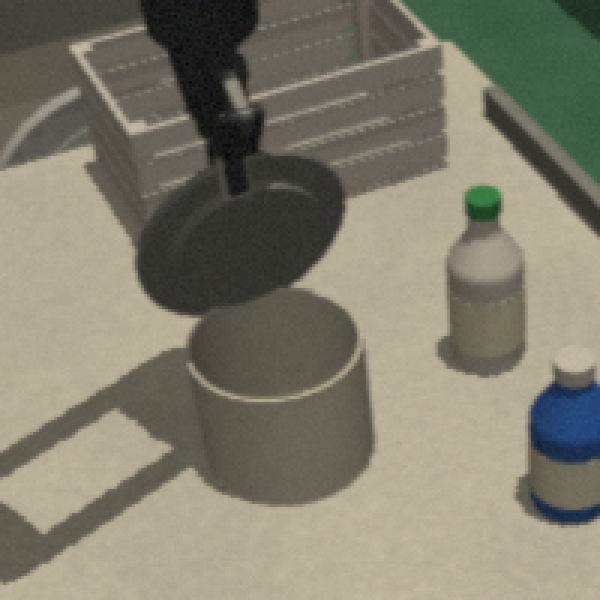

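The lid is pinched at 62 N. Lifting it off.

>>> drive_effector(offsets={"increments": [[0, 0, -0.01, 0], [0, 0, -0.022, 0], [0, 0, -0.036, 0], [0, 0, -0.05, 0], [0, 0, -0.065, 0]]})

```text
time_s: 10.85
position: [0.5757, 0.3239, 0.3009]
eef_rot: [-0.002, -0.003, 1.0, -0.001]
contact_force: [0.5, 0.1, -1.3]
finger_gap: 0.0068
finger_force: 76.7
```

>>> drive_effector(offsets={"increments": [[0, 0, -0.01, 0], [0, 0, -0.015, 0], [0, 0, -0.015, 0]]})

```text
time_s: 11.15
position: [0.5766, 0.3245, 0.3173]
eef_rot: [-0.0, -0.003, 1.0, -0.0]
contact_force: [0.4, 0.4, -2.8]
finger_gap: 0.0064
finger_force: 76.8
```

```bash
python3 go.py .531 .06 .315 90; python3 - <<'E'
from cell import bot, capture
import cv2
for n in("side","top"):
    c=capture(n);cv2.imwrite(f"pics/{n}7.png",c["image"][:,:,::-1])
E
```

```text
d [ 0.0473 -0.2641  0.0024] turn 0.007 heading 90.4 pos [0.5766 0.3245 0.3173] F [ 0.39  0.42 -2.79] tilt -1.0 q6 -1.23 t 11.15
```

>>> drive_effector(offsets={"increments": [[0.004, -0.02, 0, 0], [0.01, -0.05, 0, 0], [0.017, -0.085, 0, 0], [0.023, -0.12, 0, 0], [0.03, -0.15, 0, 0]]})

```text
time_s: 11.75
position: [0.5467, 0.1727, 0.3163]
eef_rot: [-0.001, -0.003, 1.0, -0.0]
contact_force: [0.3, 0.0, -2.6]
finger_gap: 0.0068
finger_force: 76.7
```

>>> drive_effector(offsets={"increments": [[0.005, -0.03, 0, 0], [0.010, -0.06, 0, 0], [0.014, -0.085, 0, 0], [0.016, -0.105, 0, 0], [0.016, -0.111, 0, 0]]})

```text
time_s: 12.25
position: [0.5317, 0.0614, 0.3166]
eef_rot: [-0.001, -0.002, 1.0, -0.0]
contact_force: [0.1, 1.5, -2.9]
finger_gap: 0.0069
finger_force: 76.8
```

>>> drive_effector(offsets={"increments": [[0, 0, 0.03, 0], [0, 0, 0.06, 0], [0, 0, 0.09, 0], [0, 0, 0.115, 0], [0, 0, 0.13, 0]]})

```text
time_s: 12.75
position: [0.5308, 0.0642, 0.1845]
eef_rot: [-0.002, -0.004, 1.0, 0.0]
contact_force: [-0.6, -0.5, -2.0]
finger_gap: 0.0068
finger_force: 76.7
```

```bash
python3 go.py .531 .065 .15 90
python3 - <<'E'
from cell import bot, capture
import cv2
c=capture("side");cv2.imwrite("pics/s8.png",c["image"][:,:,::-1])
E
```

```text
d [-0.0004  0.0008  0.0345] turn 0.007 heading 90.4 pos [0.5308 0.0642 0.1845] F [-0.55 -0.52 -2.04] tilt -1.0 q6 -1.67 t 12.75
```

Lowering in small steps until the rim touches the mat.

>>> drive_effector(offsets={"increments": [[0, 0, 0.008, 0], [0, 0, 0.014, 0], [0, 0, 0.018, 0], [0, 0, 0.022, 0], [0, 0, 0.022, 0]]})

```text
time_s: 13.3
position: [0.5322, 0.0633, 0.1652]
eef_rot: [-0.0, -0.003, 1.0, -0.0]
contact_force: [0.2, -0.5, -0.7]
finger_gap: 0.0064
finger_force: 76.8
```

>>> drive_effector(offsets={"increments": [[0, 0, 0.002, 0], [0, 0, 0.004, 0], [0, 0, 0.006, 0], [0, 0, 0.006, 0]]})

```text
time_s: 13.7
position: [0.5329, 0.0632, 0.1607]
eef_rot: [0.001, -0.003, 1.0, -0.0]
contact_force: [-1.1, 0.7, 6.0]
finger_gap: 0.0064
finger_force: 78.4
```

>>> drive_effector(offsets={"increments": [[0, 0, 0.002, 0], [0, 0, 0.004, 0], [0, 0, 0.004, 0]]})

```text
time_s: 14.0
position: [0.5358, 0.0632, 0.1606]
eef_rot: [0.005, -0.003, 1.0, -0.0]
contact_force: [-2.7, 0.9, 23.7]
finger_gap: 0.0067
finger_force: 81.3
```

>>> drive_effector(offsets={"increments": [[0, 0, -0.003, 0], [0, 0, -0.003, 0]]})

```text
time_s: 14.2
position: [0.5339, 0.0632, 0.1607]
eef_rot: [0.002, -0.003, 1.0, -0.0]
contact_force: [-1.3, -0.0, 11.9]
finger_gap: 0.0069
finger_force: 79.7
```

>>> drive_effector(offsets={"increments": [[0, -0.004, 0, 0], [0, -0.008, 0, 0], [0, -0.012, 0, 0], [0, -0.015, 0.001, 0], [0, -0.018, 0.002, 0]]}, aperture=0.025)

```text
time_s: 14.7
position: [0.5332, 0.0445, 0.1571]
eef_rot: [0.001, -0.003, 1.0, -0.0]
contact_force: [0.1, -2.4, 8.4]
finger_gap: 0.0247
finger_force: 4.7
```

>>> drive_effector(offsets={"increments": [[0, 0, 0, 0], [0, 0, 0, 0]]})

```text
time_s: 14.9
position: [0.5333, 0.0445, 0.1571]
eef_rot: [0.001, -0.003, 1.0, -0.0]
contact_force: [1.0, -0.3, 7.3]
finger_gap: 0.0252
finger_force: 4.4
```

>>> drive_effector(offsets={"increments": [[0, -0.003, -0.003, 0], [0, -0.006, -0.003, 0], [0, -0.009, -0.002, 0], [0, -0.012, 0, 0], [0, -0.014, 0.001, 0]]}, aperture=0.06)

```text
time_s: 15.4
position: [0.5322, 0.0309, 0.1548]
eef_rot: [-0.0, -0.003, 1.0, -0.0]
contact_force: [0.2, -0.6, 0.7]
finger_gap: 0.0599
finger_force: 0.3
```

>>> drive_effector(offsets={"increments": [[0, -0.004, 0.001, 0], [0, -0.008, 0.003, 0], [0, -0.012, 0.005, 0], [0, -0.015, 0.007, 0], [0, -0.015, 0.007, 0]]}, aperture=0.085)

```text
time_s: 15.9
position: [0.5324, 0.0159, 0.1479]
eef_rot: [-0.0, -0.003, 1.0, 0.0]
contact_force: [0.3, 0.1, -0.6]
finger_gap: 0.0849
finger_force: 0.0
```

```bash
python3 - <<'E'
from cell import bot, capture
import cv2
c=capture("side");cv2.imwrite("pics/s9.png",c["image"][:,:,::-1])
E
```

>>> drive_effector(offsets={"increments": [[0, 0, 0.007, 0], [0, 0, 0.014, 0], [0, -0.001, 0.021, 0], [0, -0.003, 0.028, 0], [0, -0.005, 0.035, 0]]})

```text
time_s: 16.45
position: [0.5325, 0.0112, 0.1125]
eef_rot: [-0.0, -0.003, 1.0, 0.0]
contact_force: [-0.7, -0.2, -0.6]
finger_gap: 0.0847
finger_force: 0.0
```

```bash
python3 - <<'E'
from cell import bot, capture
from h import *
c=capture("top");im=np.ascontiguousarray(c["image"]);cv2.imwrite("pics/t10.png",im[:,:,::-1])
s=capture("side");cv2.imwrite("pics/s10.png",s["image"][:,:,::-1])
# coarse text view of side image around the mat
g=cv2.resize(cv2.cvtColor(s["image"],cv2.COLOR_RGB2GRAY)[150:370,180:400],(55,36),interpolation=cv2.INTER_AREA)
for r in g:print("".join(" .:-=+*#%@"[min(9,v//22)] for v in r))
E
```

```text
%%%%%%%%%%%%#*-:::::::::::*%%#=+***=#%%%%%%%%#-:=++-...
%%%%%%%%%%%%%%+:::::::::::*%%#====+=#%%%%%%%%%#=:-++:..
%%%%%%%%%%%%%%*:::::::::::+%%#===+++#%%%%%%%%%%%*-:=+:.
%%%%%%%%%%%%#+=:::::::::::=%%*==++++#%%%%%%%%%%%%#=:-+=
%%%%%%%%%%#====:::::::::::=%#====+==#%%%%%%%%%%%%%%*-:=
%%%%%%%%%#=====-:::::::::::#%#*+++*#%%**#*#%%%%%%%%%#=:
%%%%%%%%%*-====-::::::::::-#%%%%%%%%%*-:--=#%%%%%%%%%%*
%%%%%%%%%*+====-:::::::::::#%%%%%%%%*::----=#%%%%%%%%%%
%%%%%%%%%#=+++=+::::::::::.#%%%%%%%%+:------#%%%%%%%%%%
%%%%%%%%%#=-===+-.:::::::..*%%%%%%%%+::::::-#%%%%%%%%%%
%%%%%%%%%#=-====-...::.....+%%%%%%%%*=----=+#%%%%%%###*
%%%%%%%%%*=-=====..........*%%%%%%%#===+++++%%%%*******
%%%%%%%%%#=-=====-........+%%%%%%%%*=-==+==+%%%%==*****
%%%%%%%%%%#=======-.......#%%%%%%%%%#+----+%%%%%-:=****
%%%%%%%%%%%%#*+++++-.....:+%%%%%%%%%%%%%%%%%%%%*-::=***
%%%%%%%%%%%%%%%%%%%*....:-==%%%%%%%%%%%%%%%%%%%%+-::=**
%%%%%%%%%%%%%%%%%%%%#%-+-::.*%%%%%%%%%%%%%%%%%%%%+
[... 369 characters left out ...]
++++++++++-#%%%%%%%%%%%%%+=+
+%%%%%%%%%%%%+...:::::::--+++++++++++==%%%%%%%%%%%%*===
=#%%%%%%%%%%%+...:---==-::=++++++++++=-%%%%%%%%%%%%*===
=#%%%##**++==: ..=+++++--:-=+++++++++--%%%%%%%%%%%%%*+=
=+++======++*=...-++++++++++++++++++=.+%%%%%%%%%%%%%%%%
===++**##%%%%#:...-++++++++++++++++=.-%%%%%%*#%%%%%%%%%
##%%%%%%%%%%%%*:...:=++++++++++++=:.-%%%%%%%-+#%%%%%%%%
%%%%%%%%%%%%%%%*:....:-==++++==-:.:+%%%%%%%#::+#%%%%%%%
%%%%%%%%%%%%%%%%%+:.............:=#%%%%%%%%#::-+%%%%%%%
%%%%%%%%%%%%%%%%%%%#+=-::.:::=+*%%%%%%%%%%*-:::-+%%%%%%
%%%%%%%%%%%%%%%%%%%%%%%####%%%%%%%%+#%%%%%=-::::=*%%%%%
%%%%%%%%%%%%%%%%%%%%%%%%%%%%%%%%%##-+#%%%#=-:::::=*%%%%
%%%%%%%%%%%%%%%%%%%%%%%%%%%%%%%%%*+--*###+--::::::=*%%%
```

The lid already lies flat on the mat. Clearing upward, then measuring it from the top while moving to the screen.

>>> drive_effector(offsets={"increments": [[0, 0, -0.03, 0.14], [0, 0, -0.07, 0.28], [0, 0, -0.11, 0.42], [0, 0, -0.14, 0.56], [0, 0, -0.15, 0.7]]}, aperture=0.045)

```text
time_s: 17.05
position: [0.5343, 0.011, 0.2676]
eef_rot: [0.003, 0.342, 0.94, 0.001]
contact_force: [0.2, 0.1, -0.8]
finger_gap: 0.0453
finger_force: 0.0
```

```bash
python3 go.py .582 -.2605 .26 -4
```

```text
d [-0.2111 -0.1772  0.0083] turn 0.942 heading 49.9 pos [0.5343 0.011  0.2676] F [ 0.24  0.06 -0.76] tilt -1.0 q6 -1.06 t 17.05
```

>>> drive_effector(offsets={"increments": [[-0.034, -0.028, 0, 0.14], [-0.068, -0.057, 0, 0.28], [-0.102, -0.086, 0, 0.42], [-0.136, -0.114, 0, 0.56], [-0.17, -0.142, 0, 0.7]]})

```text
time_s: 17.55
position: [0.5728, -0.2084, 0.2636]
eef_rot: [0.0, 0.644, 0.765, 0.0]
contact_force: [0.9, 1.1, -0.5]
finger_gap: 0.0448
finger_force: 0.0
```

```bash
python3 go.py .582 -.2605 .26 -4; python3 - <<'E'
from cell import bot, capture
from h import *
c=capture("top");im=np.ascontiguousarray(c["image"]);cv2.imwrite("pics/t11.png",im[:,:,::-1])
for t in (18,25):
  k=comp(im,(320,275),t);P=world(c,k,.021);f=circ(P,.085);print("lid",k.min(0),k.max(0),f.x,np.abs(f.fun).mean(),np.median(im[265:285,310:330].reshape(-1,3),0))
E
```

```text
d [-0.053   0.0002  0.0036] turn 0.242 heading 9.8 pos [ 0.5728 -0.2084  0.2636] F [ 0.85  1.12 -0.53] tilt -1.0 q6 -0.7 t 17.55
lid [285 233] [363 316] [ 0.5375805  -0.03215612] 0.009372855654854522 [137. 131. 116.]
lid [285 233] [364 316] [ 0.53787846 -0.03169761] 0.008834459485387197 [137. 131. 116.]
```

Lid centre is at about (0.538, −0.031), about 12 mm from the mat centre and flat. Now the screen.

>>> drive_effector(offsets={"increments": [[-0.025, 0, 0, 0.12], [-0.048, 0, 0, 0.24], [-0.053, 0, 0, 0.24], [-0.053, 0, 0, 0.24]]})

```text
time_s: 18.0
position: [0.5818, -0.259, 0.2629]
eef_rot: [-0.0, 0.728, 0.685, 0.0]
contact_force: [-0.1, -0.2, -0.9]
finger_gap: 0.0452
finger_force: 0.0
```

```bash
python3 go.py .582 -.2605 .127 -4
```

```text
d [-0.0015  0.0003  0.1359] turn 0.009 heading -3.5 pos [ 0.5818 -0.259   0.2629] F [-0.11 -0.16 -0.92] tilt -1.0 q6 -0.53 t 18.0
```

>>> drive_effector(offsets={"increments": [[0, 0, 0.04, 0], [0, 0, 0.08, 0], [0, 0, 0.11, 0], [0, 0, 0.13, 0], [0, 0, 0.135, 0]]})

```text
time_s: 18.5
position: [0.5805, -0.2561, 0.1256]
eef_rot: [-0.003, 0.728, 0.686, -0.0]
contact_force: [-0.8, 0.6, -0.1]
finger_gap: 0.0449
finger_force: 0.0
```

>>> drive_effector(offsets={"increments": [[0, 0, 0, 0], [0, 0, 0, 0], [0, 0, 0, 0], [0, 0, 0, 0], [0, 0, 0, 0]]}, aperture=0.0)

```text
time_s: 19.0
position: [0.5832, -0.2591, 0.1303]
eef_rot: [0.002, 0.729, 0.685, 0.001]
contact_force: [0.4, 0.8, 6.2]
finger_gap: 0.0069
finger_force: 59.4
```

>>> drive_effector(offsets={"increments": [[0, 0, -0.015, 0], [0, 0, -0.035, 0], [0, 0, -0.06, 0], [0, 0, -0.085, 0], [0, 0, -0.11, 0]]})

```text
time_s: 19.5
position: [0.5817, -0.2587, 0.2393]
eef_rot: [-0.0, 0.729, 0.685, -0.0]
contact_force: [-0.0, -0.1, -1.2]
finger_gap: 0.0069
finger_force: 58.6
```

>>> drive_effector(offsets={"increments": [[0, 0, -0.02, 0], [0, 0, -0.035, 0], [0, 0, -0.045, 0], [0, 0, -0.045, 0]]})

```text
time_s: 19.9
position: [0.5824, -0.2591, 0.2849]
eef_rot: [0.001, 0.729, 0.685, 0.0]
contact_force: [0.0, 0.9, -0.7]
finger_gap: 0.0071
finger_force: 58.7
```

```bash
python3 - <<'E'
from cell import bot, capture
from h import *
c=capture("top");im=np.ascontiguousarray(c["image"]);cv2.imwrite("pics/t12.png",im[:,:,::-1])
k=comp(im,(154,275),20);print(k.min(0),k.max(0))
g=cv2.resize(cv2.cvtColor(im,cv2.COLOR_RGB2GRAY)[190:310,90:220],(65,40),interpolation=cv2.INTER_AREA)
for r in g:print("".join(" .:-=+*#%@"[min(9,v//22)] for v in r))
E
```

```text
[154 275] [154 275]
****************************************#*******************##***
***************************************#*******#******#*###***#**
*************************#***********************#**##*#*#*#****#
******************#******************************#***#*#*********
****************#************************#***********#***********
************************#***************##******##***##***##***#*
******************************#***************#*******#****#***#*
**************#**************#*************+******###**##**#*****
****************************#********+=-::::::::-=+*******##*#*#*
***********************#**********+-::::::::::::::::=*#*#**#****#
*********************#*#********=:::::::::::::::::::::=*###***#**
*******************##***#******-::::::::::
[... 1171 characters left out ...]
*******+++-::=*###########*+-::::::=****
*#*******************************+=+++==+#####*#*+-:::::::-+*****
***#******************************+---=======--:::::::::-+*******
#***********************************+=-------::::::--==+*********
***************************************+==--------==+************
********************************************++++*****************
*****************************************************************
*****************************************************************
*****************************************************************
*****************************************************************
*****************************************************************
```

```bash
python3 - <<'E'
from cell import bot, capture
from h import *
c=capture("top");im=np.ascontiguousarray(c["image"]);s=capture("side")
t=im[195:305,120:230];u=s["image"][120:260,180:320]
f=np.hstack([cv2.resize(t[:,:,::-1],(396,400),interpolation=2),cv2.resize(u[:,:,::-1],(400,400),interpolation=2)]);cv2.imwrite("pics/tub.png",f)
E
```

```text
(no output)
```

View pics/tub.png

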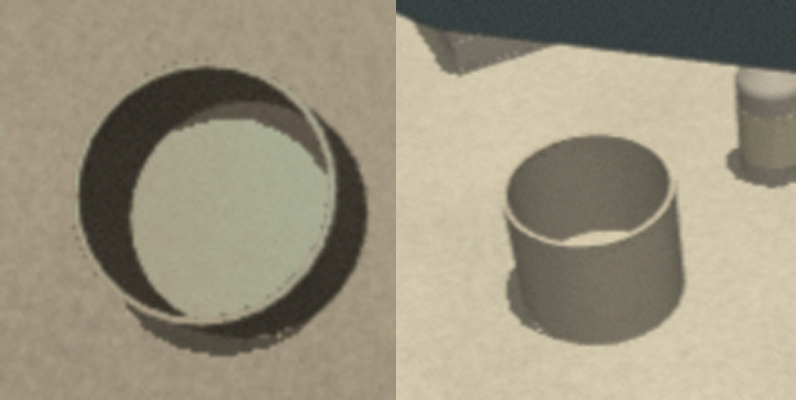

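The rim is complete and upright. Its centre is at (207,195) in the left crop, i.e. (177.5,248.6) in the top image, and about (248.4,186.5) in the side image. That is right of where it was, so the lid dragged the tub a bit when lifted.

```bash
python3 - <<'E'
from cell import bot, capture
from h import *
c=capture("top");s=capture("side")
p=lambda x,y:(120+x/3.6,195+y/3.636)
q=lambda x,y:(180+(x-396)/2.857,120+y/2.857)
print(circ(world(c,[p(77,195),p(337,195),p(207,65),p(207,325)],.11),.068).x)
print(circ(world(s,[q(506,200),q(677,180),q(597,135),q(587,246)],.11),.068).x)
E
python3 go.py .58 .24 .285 -4;python3 go.py .58 .24 .285 90
```

```text
[0.57349003 0.24600627]
[0.57751278 0.2436279 ]
d [ 0.4974 -0.0327 -0.0024] turn 0.007 heading -3.6 pos [ 0.5815 -0.2585  0.282 ] F [ 0.95 -0.39  0.01] tilt -1.0 q6 -0.53 t 20.15
d [ 0.4974 -0.0327 -0.0024] turn -1.633 heading -3.6 pos [ 0.5815 -0.2585  0.282 ] F [ 0.95 -0.39  0.01] tilt -1.0 q6 -0.53 t 20.15
```

>>> drive_effector(offsets={"increments": [[0.02, -0.0015, 0, 0], [0.055, -0.004, 0, 0], [0.095, -0.007, 0, 0], [0.135, -0.01, 0, 0], [0.175, -0.013, 0, 0]]})

```text
time_s: 20.65
position: [0.5792, -0.0807, 0.2828]
eef_rot: [-0.001, 0.729, 0.685, -0.0]
contact_force: [1.0, -0.5, -0.8]
finger_gap: 0.0069
finger_force: 58.6
```

>>> drive_effector(offsets={"increments": [[0.04, -0.003, 0, 0], [0.08, -0.006, 0, 0], [0.12, -0.009, 0, 0], [0.16, -0.012, 0, 0], [0.2, -0.015, 0, 0]]})

```text
time_s: 21.15
position: [0.5764, 0.1199, 0.283]
eef_rot: [-0.0, 0.729, 0.685, -0.0]
contact_force: [0.0, 0.3, -0.9]
finger_gap: 0.0069
finger_force: 58.6
```

>>> drive_effector(offsets={"increments": [[0.04, -0.003, 0, 0], [0.075, -0.006, 0, 0], [0.1, -0.008, 0, 0], [0.12, -0.009, 0, 0], [0.127, -0.01, 0, 0]]})

```text
time_s: 21.65
position: [0.5741, 0.2475, 0.2827]
eef_rot: [-0.001, 0.728, 0.686, -0.0]
contact_force: [-0.2, -0.3, -0.8]
finger_gap: 0.0072
finger_force: 58.6
```

```bash
python3 go.py .575 .245 .285 -4
```

```text
d [-0.0024  0.001  -0.0023] turn 0.01 heading -3.4 pos [0.5741 0.2475 0.2827] F [-0.2  -0.28 -0.81] tilt -1.0 q6 0.29 t 21.65
```

>>> drive_effector(offsets={"increments": [[-0.002, 0, 0.03, 0], [-0.002, 0, 0.06, 0], [-0.002, 0, 0.09, 0], [-0.002, 0, 0.115, 0], [-0.002, 0, 0.13, 0]]})

```text
time_s: 22.15
position: [0.5735, 0.2419, 0.1506]
eef_rot: [-0.001, 0.729, 0.685, -0.002]
contact_force: [-0.0, 0.4, -0.8]
finger_gap: 0.0069
finger_force: 58.6
```

>>> drive_effector(offsets={"increments": [[0, 0, 0.008, 0], [0, 0, 0.014, 0], [0, 0, 0.019, 0], [0, 0, 0.023, 0], [0, 0, 0.023, 0]]})

```text
time_s: 22.65
position: [0.5753, 0.2426, 0.1303]
eef_rot: [0.0, 0.729, 0.685, -0.0]
contact_force: [1.0, 0.8, -0.7]
finger_gap: 0.0068
finger_force: 58.6
```

>>> drive_effector(offsets={"increments": [[0, 0, 0.002, 0], [0, 0, 0.003, 0], [0, 0, 0.003, 0]]})

```text
time_s: 22.95
position: [0.5754, 0.2427, 0.1275]
eef_rot: [0.0, 0.729, 0.685, 0.0]
contact_force: [0.3, 0.1, -1.1]
finger_gap: 0.007
finger_force: 58.7
```

>>> drive_effector(offsets={"increments": [[0, 0, 0.002, 0], [0, 0, 0.003, 0], [0, 0, 0.003, 0]]})

```text
time_s: 23.25
position: [0.5762, 0.2429, 0.1273]
eef_rot: [0.001, 0.729, 0.685, 0.001]
contact_force: [-2.6, -0.7, 12.7]
finger_gap: 0.0068
finger_force: 61.0
```

>>> drive_effector(offsets={"increments": [[0, 0, 0.002, 0], [0, 0, 0.003, 0], [0, 0, 0.003, 0]]})

```text
time_s: 23.55
position: [0.5773, 0.2428, 0.1273]
eef_rot: [0.002, 0.729, 0.685, 0.003]
contact_force: [-5.2, -3.1, 27.3]
finger_gap: 0.0068
finger_force: 64.0
```

>>> drive_effector(offsets={"increments": [[0, 0, -0.003, 0], [0, 0, -0.005, 0], [0, 0, -0.005, 0]]})

```text
time_s: 23.85
position: [0.5759, 0.2429, 0.1273]
eef_rot: [0.0, 0.729, 0.685, 0.001]
contact_force: [-0.7, 0.0, 7.2]
finger_gap: 0.0071
finger_force: 59.9
```

>>> drive_effector(offsets={"increments": [[0, 0, 0, 0], [0, 0, 0, 0], [0, 0, 0, 0]]}, aperture=0.025)

```text
time_s: 24.15
position: [0.5749, 0.2426, 0.1256]
eef_rot: [-0.0, 0.729, 0.685, -0.001]
contact_force: [0.8, -0.1, -0.6]
finger_gap: 0.0252
finger_force: 0.0
```

>>> drive_effector(offsets={"increments": [[0, 0, 0, 0], [0, 0, 0, 0], [0, 0, 0, 0], [0, 0, 0, 0]]}, aperture=0.07)

```text
time_s: 24.55
position: [0.5753, 0.2426, 0.1263]
eef_rot: [-0.0, 0.729, 0.685, -0.0]
contact_force: [0.3, -0.1, -0.4]
finger_gap: 0.0702
finger_force: 0.0
```

>>> drive_effector(offsets={"increments": [[0, 0, -0.01, 0], [0, 0, -0.03, 0], [0, 0, -0.06, 0], [0, 0, -0.1, 0], [0, 0, -0.14, 0]]})

```text
time_s: 25.05
position: [0.5749, 0.2426, 0.2683]
eef_rot: [-0.0, 0.729, 0.685, -0.0]
contact_force: [0.4, -0.1, 0.1]
finger_gap: 0.0701
finger_force: 0.0
```

>>> drive_effector(offsets={"increments": [[-0.04, 0, -0.01, 0], [-0.08, 0, -0.02, 0], [-0.12, 0, -0.03, 0], [-0.16, 0, -0.03, 0], [-0.2, 0, -0.03, 0]]})

```text
time_s: 25.55
position: [0.5627, 0.0416, 0.2979]
eef_rot: [0.001, 0.729, 0.685, 0.001]
contact_force: [0.6, -0.1, 0.4]
finger_gap: 0.0699
finger_force: 0.0
```

```bash
python3 - <<'E'
from cell import bot, capture
from h import *
c=capture("top");im=np.ascontiguousarray(c["image"]);cv2.imwrite("pics/t13.png",im[:,:,::-1])
def show(a,y0,y1,x0,x1):
  g=cv2.resize(cv2.cvtColor(a,cv2.COLOR_RGB2GRAY)[y0:y1,x0:x1],((x1-x0)//2,(y1-y0)//4),interpolation=cv2.INTER_AREA)
  for r in g:print("".join(" .:-=+*#%@"[min(9,v//22)] for v in r))
show(im,190,310,120,230)
s=capture("side")["image"];print();show(s,110,250,190,310)
E
```

```text
*************************************+----:---:..--=-==
*************************************=---:----:.:------
************************************+=---:----..:------
************************************+---::---:..:------
************************************=---:--=-:..:------
****************************+******+----:----...:------
*********************+=-:::::::::------:----:...:::::::
******************=-:::::::::::::::----:----:...:::::::
****************=:::::::::::::---------:---:....:::::::
**************=:::::::::::-==+++++=---:--=-:.....::::::
*************-::::::::-+**#######*=---:----............
************-::::::::=*##########+---::-=-:...... .---:
***********=::::::::+**#########*=---:----:.......:****
***********:::--===========+++++=----:-=--........-****
***********:::::.......::::::::---=-:--=-:........-****
***********:::::::+*+-..........----:--=-.........:****
***********-::::::**+=---------:---::-==:.......
[... 2171 characters left out ...]
=++++=======-=#%######%######
###############+-----======================-=##%######%%####
###############*-----=======================-*####%########%
##############*=-----=======================-+##%###########
##############+=------======================-+###%####%##%%#
##############+=------=======================###########%%%#
###############==-----=====================+#%%######%###%%#
################*=-=--===================+*##%###%##%%######
##################**+=================+*####%%#%%#%##%#%####
#######################***++++++++**####%%%%##%%%%#%%%##%###
#################################%###%%%#%%%###%%%%%########
#################################***###%%%############%%%###
```

>>> drive_effector(offsets={"increments": [[-0.02, -0.04, -0.01, 0], [-0.04, -0.08, -0.02, 0], [-0.06, -0.12, -0.02, 0], [-0.08, -0.16, -0.02, 0], [-0.1, -0.2, -0.02, 0]]})

```text
time_s: 26.15
position: [0.3555, -0.044, 0.317]
eef_rot: [0.001, 0.728, 0.685, 0.0]
contact_force: [-0.2, -1.6, 0.1]
finger_gap: 0.0699
finger_force: 0.0
```

```bash
python3 - <<'E'
from cell import bot, capture
from h import *
a=capture("side")["image"].astype(int)
for i in range(6): b=capture("side")
d=np.abs(b["image"].astype(int)-a).max(2);print("motion",(d[100:260,190:310]>40).sum())
c=capture("top");im=np.ascontiguousarray(c["image"]);cv2.imwrite("pics/t14.png",im[:,:,::-1])
g=cv2.resize(cv2.cvtColor(im,cv2.COLOR_RGB2GRAY)[205:300,130:225],(48,24),interpolation=cv2.INTER_AREA)
for r in g:print("".join(" .:-=+*#%@"[min(9,v//22)] for v in r))
k=comp(im,(324,275),25);print("lid",k.min(0),k.max(0),circ(world(c,k,.021),.085).x);print(bot.get_obs()["position"],bot.get_obs()["time_s"])
E
```

```text
motion 192
++****+********+******++*****************+******
**+**+*++******+***++*+*+*************+***+***++
*+*+***********+++=---::::---=++*+*************+
*************+=-:.........:.::::-=+*************
***********+-:..........:::::::::::-+***********
*********+-.........:::--======------=+=+*******
*******+=:.......::==+**********++=---=+--+*****
*******=:.......:+******************+=--+-:=+***
******+:....:.:-+*********************+-==::-+**
******-..:-----=====+++++++++***********++:::=**
*****+:..::::::::::-----------=======-=+**::::+*
*****+:.:....-=:........................:+::::=*
***+**-.:...:+**=-:::::::::.............-=::::=*
+**+++=::::::=*=------------------------+-::::=*
**+++++-:::::-****+++*++========-------+-:::::+*
**++**++=:::::=***********************+-:::::=+*
*+++++*++=:::::=*********************=:..:.:=***
+++++*++**+=-:::=+*****************+-:...::+****
+++++++**++++==-::=+************+-::...::=+*****
+++++++++++*++=-====++***+++=--::...::-=++**+***
+++++++++++++++=----:-::::::.:::::---++*+++**++*
+++++++++*+*+++++++=-----------===+++++++*++**++
+++++++++++++++++++++++++++++++++++*++++++****++
++++++++++++***+**+++++++++**+++++**++++++++++++
lid [285 233] [368 316] [ 0.53878041 -0.02958031]
[ 0.35783308 -0.04388361  0.31645455] 26.55
```

>>> drive_effector(offsets={"increments": [[0, 0, 0, 0], [0, 0, 0, 0], [0, 0, 0, 0], [0, 0, 0, 0], [0, 0, 0, 0]]})

```text
time_s: 27.05
position: [0.357, -0.0442, 0.3162]
eef_rot: [-0.0, 0.729, 0.685, -0.0]
contact_force: [0.2, 0.1, -0.3]
finger_gap: 0.07
finger_force: 0.0
```

```bash
python3 - <<'E'
from cell import bot, capture
import numpy as np
a=capture("top")["image"].astype(int)
for i in range(6): b=capture("top")
d=np.abs(b["image"].astype(int)-a).max(2);m=(d>40);print("tub",m[205:300,130:225].sum(),"ref table",m[330:425,130:225].sum())
print(bot.hand_in())
E
```

```text
tub 0 ref table 0
the job is handed in; nothing more can be done
None
```

Handed in at about 27 s with no verdict shown: the camera puts the lid flat about 12 mm off the mat's centre and the tall screen at rest in the tub, but the lid slipped off the finger near the end of its lowering and fell (speed not measured), and lifting it dragged the tub about 43 mm (limit 60 mm).

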